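# Ready the label dispenser for threading

## Robot

A 6-joint arm with a two-finger parallel gripper is mounted at the origin on the work surface; the furniture and walls round the work are solid. World frame = base frame: x ahead of the robot, y to its left, z up, the work surface at z = 0. Lengths are in m, angles in rad, forces in N, time in s.
With the tool pointing down it reaches from about 0.375 to 0.975 m from the base axis. Payload 3.8 kg.
Tool frame: the origin (TCP) lies on the centre line of the jaws, within the pads' length; the fingertips stand 17 mm ahead of it and the grasp point (between the pads) lies 2 mm behind it; z points along the fingers, y is the line along which they close (so a half turn about z gives the same grasp; the last joint's range is limited). The gripper opens to 88 mm and grips with 3 to 60 N. Pads are 18 mm wide; open, the fingers measure 123 mm over their backs; the gripper's body (75 mm by 187 mm) begins 45 mm behind the grasp point.
Start: joints at [1.086, 0.264, 1.604, -0, 1.274, -0.037], TCP at [0.292, 0.608, 0.221] pointing down, gripper open.
Joint ranges: [-2.63, 2.63], [-0.94, 2.18], [0.31, 2.57], [-1.31, 4.45], [0, 2.66], [-2.55, 2.55]. Speed limits (rad/s): [2.57, 2.57, 3.14, 3.14, 3.14, 3.14].

## Interface

Orientations are given as [roll, pitch, yaw] about the fixed x, y, z axes, in that order (R = Rz(yaw) Ry(pitch) Rx(roll)).
In Python, from cell import env gives the robot as it stands. The module is installed in compiled form; this text tells all that it offers.
- The arm moves only by the tool drive_tool, never from a script. Its argument "rows" is a list of rows, each an object of numbers: "tx", "ty", "tz": the shift along the tool's x, y, z scaled (see below); "ax", "ay", "az": the turn, a rotation vector about the tool's x, y, z scaled (see below); "grip": the opening, from 0 (shut) to 1 (fully open). In form: [{"tx": .., "ty": .., "tz": .., "ax": .., "ay": .., "az": .., "grip": ..}, ...]. A call has 1 to 8 rows; each row is the pose to reach, as a shift and turn from the pose commanded when the call began, along the tool's axes at that moment; what a row does not reach only later rows make up. The controller multiplies each number of a shift by 10 cm and each number of a turn by 30 degrees. A row lasts 1/8 s, in which the tool goes at most 62.5 mm and 10.7 degrees, less where a joint would pass 70% of its speed; a pose out of reach is approached as far as the arm can. A call with a number of a shift or a turn outside -1 to 1 is refused whole. A call with a gripper value outside its range is refused whole. The fingers move at their own pace and stop on an object; "force" is the grip in N (left out, the last holds). Time passes only in rows, so rows that repeat a pose let the fingers close. It gives the time, the measured TCP pose, the force, the opening and the grip force at its end, in the units of the state.
- env.state(): the state, without advancing time (a new reading comes with each control period).
- env.capture(name): name is "side" or "top" or "wrist"; returns a dict with "image" (480x640x3 uint8, blue, green, red), "depth" (480x640 float32, m along the optical axis (not along the pixel's ray), 0 where there is no reading), "mtx" (3x3 intrinsics, pixels), "cam_to_world" (4x4, takes a point from camera to world coordinates); the wrist camera has in their place "T_tool_cam" (4x4, takes a point from camera to tool coordinates, whose origin is the TCP and whose axes are the flange's). Camera axes: x right, y down, z forward; pixel columns grow to the right and rows downward; lengths in m; the calibration is good to about 2 mm. A picture is of the moment at which its call begins: read the wrist's pose just before it.
- env.job_done(): hands the job in; it is judged then, once.
The state is a dict: "time": time; "joint_pos": joint angles; "qd": joint speeds; "joint_torque": joint torques, N m; "tool_pos": TCP position; "ee_rot": TCP orientation; "ft_force": force on the tool from outside, world axes, zero at the start; "wrist_torque": the same for the moment, N m; "finger_gap": opening from 0.0 (shut) to 1.0 (fully open); "gripper_force": force on a finger pad.
Only numpy, scipy, OpenCV 4.12 (cv2) and the standard library are available. Lean on these libraries where they do the work, as an engineer would, in place of code of your own. Each camera call takes 0.05 s, during which the arm holds its last target. There are 200 camera calls.

## Task

Get the label dispenser ready for threading: press the steel keeper bar down over the label roll until it lies fully home in its forked catch, then swing the sprung tension arm by its blue finger post away from its rest, all the way round against the red stop. Finish while still holding the arm there with the fingers: do not let it spring back. Leave the keeper closed and the other things on the table standing where they are.

Things in the scene. Friction and masses are not known exactly. Their poses are not given: they have to be found in the camera images.
- dispenser: white label dispenser fixed to the table, base plate 220 x 340 mm, its top 14 mm above the table. Origin: centre of its underside. Its own x points away from the robot at yaw 0, y to the left, z up. Label roll lying flat (about 85 mm across, top at about 52 mm height) at own (0, 90) mm; keeper over it along own x; tension arm on the right half.
- keeper (a joint): angle of the keeper (rad): 0 = lying level, home in its catch; it starts raised 0.5 to 0.95. Steel bar 17 mm wide, 6 mm thick, running 186 mm from its hinge. The hinge axis is level, along the dispenser's y; the bar runs from the hinge toward the dispenser's -x and rises as the angle grows. A stiff hinge (about 0.16 N m friction) keeps it where it is left: pressing it down takes 1 to 3 N.
- keeper_hinge (a point): on the keeper's hinge axis, 70 mm above the table, level with the middle of the bar's thickness when closed; hinge cheeks 36 mm wide reach to 80 mm height
- keeper_pad (a point): centre of the top face of the red sleeve round the keeper bar (44 mm long, flush with the bar, 78 mm from the hinge along the bar); when closed it is 73 mm above the table. A fingertip pressing straight down slides along the smooth bar as it sinks
- keeper_catch (a point): middle of the forked catch, 171 mm from the hinge, 70 mm above the table; fork tines reach to 81 mm height, 24 mm apart inside; the closed bar lies between them
- tension_arm (a joint): angle of the tension arm (rad): 0 = at its rest, sprung there; 1.0 = wound against the red stop. Grows anticlockwise seen from above, about the upright pivot, so the post swings from the near right toward the far right of the dispenser. The spring's moment is 0.25 N m at rest and 0.85 N m at the stop (2 to 7 N at the post); let go, the arm springs back to 0.
- tension_bar: the moving arm itself: aluminium bar 130 x 18 x 6 mm with two white flanged rollers and the finger post, all turning with joint tension_arm. Origin on the pivot axis, 32 mm above the table; its own x runs along the bar to the post, z up.
- pivot_top (a point): on the pivot axis of the tension arm, 52 mm above the table. The stop is a rigid post with a red sleeve beside the bar, 55 mm from the pivot, top 48 mm above the table.
- finger_post (a point): centre of the top of the blue finger post, an upright round post 16 mm across at the end of the arm, 120 mm from the pivot axis; its top is 115 mm above the table, it is free from 68 mm up, below that a white roller 32 mm across
- culture_bottle: brown bottle with red cap, 48 mm across, 107 mm high; bystander, origin at the centre of its underside
- salt_shaker: grey steel shaker, 66 mm across, 96 mm high; bystander, origin at the centre of its underside
- kitchen_timer: red and white round timer, 62 mm across, 40 mm high; bystander, origin at the centre of its underside
- cheese_white: white cheese in the near part of the table, 123 mm across, 46 mm high; bystander, origin at the centre of its underside
- cheese_ochre: ochre cheese, 106 mm across, 37 mm high; bystander, origin at the centre of its underside

How it is judged:
By the outcome, as a careful person would: the job done as asked, in the order asked, and still so for the second after the job is handed in, while the arm keeps its last pose, push and grip.
It also fails if it takes over 48 s, if anything falls off the work surface, if the arm or the gripper's body presses on something with over 40 N, if the wrist force passes 120 N, or if a joint passes its speed limit or range.

## Working session

There is one attempt and no reset: what is moved stays moved. The work goes in short steps, Python scripts to look and compute and a tool call to move; the robot and the scene stay as the last step left them, time stands still between calls to the robot, and variables do not carry over. Pictures are saved under pics/ and viewed, at most 10 in all, crops included, and the job is handed in when it is done.

Besides the shell and the picture viewer there is one more tool, called after "Emit:" as name(argument=value, ...) on one line, values as JSON. drive_tool: Moves the arm, as the interface text tells. Shifts and turns lie within -1 to 1; 1 stands for 10 cm of shift or 30 degrees of turn. Its arguments: {"type":"object","properties":{"rows":{"type":"array"},"force":{"type":"number"}},"required":["rows"]}

```bash
mkdir -p pics; python3 - <<'E'
from cell import env
import cv2, numpy as np, pickle
s=env.state(); print({k:np.round(v,3).tolist() for k,v in s.items()})
for n in ("top","side"):
    c=env.capture(n); cv2.imwrite(f"pics/{n}0.png",c["image"]); pickle.dump(c,open(f"{n}0.pkl","wb"))
    print(n,np.round(c["mtx"],1).tolist(),np.round(c["cam_to_world"],3).tolist())
E
```

```text
{'time': 0.0, 'joint_pos': [1.086, 0.265, 1.605, 0.0, 1.274, -0.037], 'qd': [0.001, 0.0, 0.001, -0.0, -0.0, -0.001], 'joint_torque': [-0.002, -50.213, -35.686, 0.073, 0.03, -0.0], 'tool_pos': [0.292, 0.608, 0.22], 'ee_rot': [-3.139, -0.0, 2.694], 'ft_force': [-0.958, -0.225, -0.973], 'wrist_torque': [-0.036, -0.034, 0.002], 'gripper_force': 0.0, 'finger_gap': 1.002}
top [[515.9, 0.0, 315.2], [0.0, 515.9, 237.1], [0.0, 0.0, 1.0]] [[0.028, -0.995, 0.091, 0.358], [-1.0, -0.028, -0.007, -0.107], [0.01, -0.091, -0.996, 1.426], [0.0, 0.0, 0.0, 1.0]]
side [[580.7, 0.0, 320.3], [0.0, 580.7, 234.0], [0.0, 0.0, 1.0]] [[0.811, -0.253, 0.527, -0.285], [-0.585, -0.334, 0.739, -1.177], [-0.011, -0.908, -0.419, 0.71], [0.0, 0.0, 0.0, 1.0]]
```

View pics/top0.png

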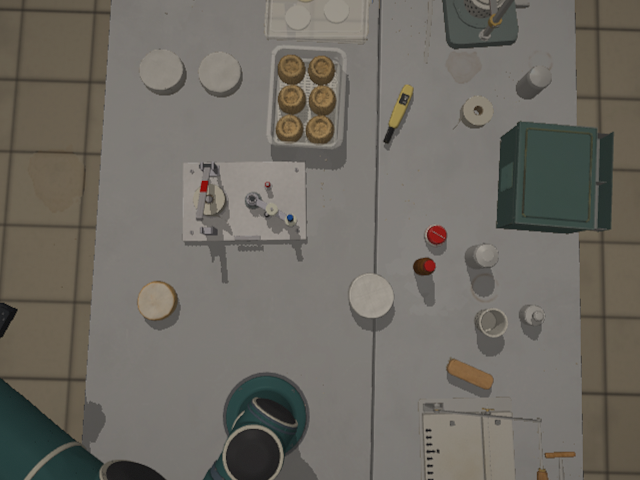

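View pics/side0.png

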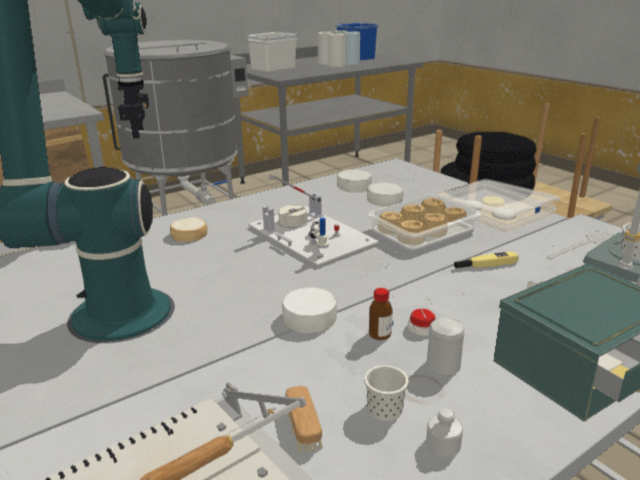

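Top view: dispenser with corners at about (183,163), (304,162), (306,240), (184,243). The red sleeve is at (204,186), the blue post at (290,218) and the pivot at (252,200). The bystanders stand well clear of it.

```bash
cat > h.py <<'E'
import numpy as np,cv2
def ray(c,u,v):
    T=c["cam_to_world"]; d=T[:3,:3]@np.linalg.solve(c["mtx"],[u,v,1]); return T[:3,3],d
def at_z(c,u,v,z):
    o,d=ray(c,u,v); return o+d*(z-o[2])/d[2]
def at_d(c,u,v,r=0):
    v0,u0=int(round(v)),int(round(u)); p=c["depth"][v0-r:v0+r+1,u0-r:u0+r+1]; o,d=ray(c,u,v); return o+d*np.median(p[p>0])
E
python3 - <<'E'
import pickle,cv2
c=pickle.load(open("top0.pkl","rb")); s=pickle.load(open("side0.pkl","rb"))
a=cv2.resize(c["image"][153:253,175:315],None,fx=5.5,fy=5.5,interpolation=cv2.INTER_CUBIC);cv2.imwrite("pics/topc.png",a)
b=cv2.resize(s["image"][175:275,240:385],None,fx=5.5,fy=5.5,interpolation=cv2.INTER_CUBIC);cv2.imwrite("pics/sidec.png",b)
E
```

```text
(no output)
```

View pics/topc.png

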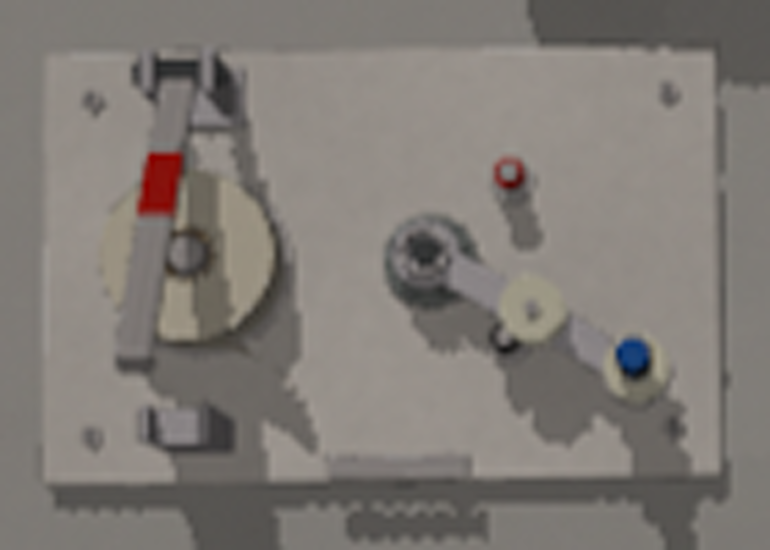

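View pics/sidec.png

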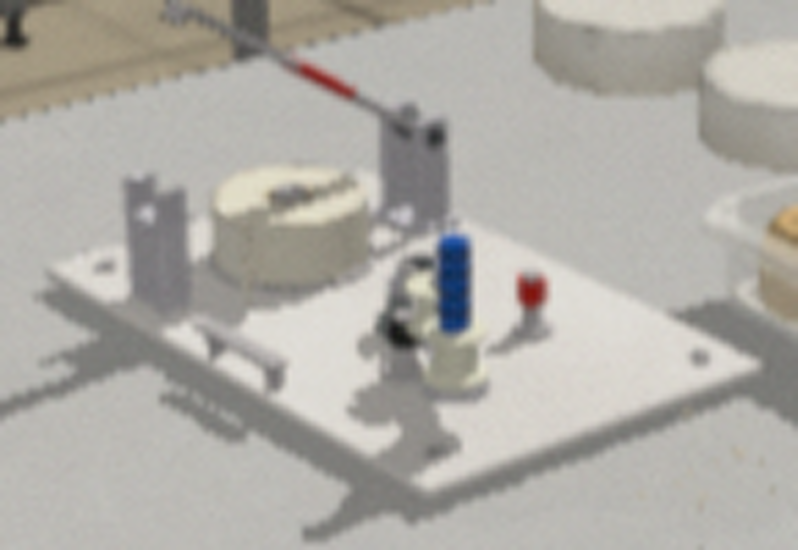

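Crop: base corners (44,53), (716,48), (720,474), (44,484); hinge (178,68); sleeve centre (161,184); fork (180,427); pivot (426,250); post top (633,355); stop (510,172).

```bash
python3 - <<'E'
import pickle,cv2,numpy as np
from h import *
np.set_printoptions(precision=4,suppress=True)
c=pickle.load(open("top0.pkl","rb")); s=pickle.load(open("side0.pkl","rb"))
T=lambda u,v:((u+.5)/5.5-.5+175,(v+.5)/5.5-.5+153)
S=lambda u,v:((u+.5)/5.5-.5+240,(v+.5)/5.5-.5+175)
C=np.array([at_z(c,*T(*p),.014)[:2] for p in [(44,53),(716,48),(720,474),(44,484)]])
W=np.array([[.11,.17],[.11,-.17],[-.11,-.17],[-.11,.17]])
m=C.mean(0); H=W.T@(C-m); th=np.arctan2(H[0,1]-H[1,0],H[0,0]+H[1,1])
R=np.array([[np.cos(th),-np.sin(th)],[np.sin(th),np.cos(th)]])
print("base",m,"yaw",th,"resid mm",(C-m-W@R.T)*1e3)
loc=lambda p:(R.T@(p[:2]-m))*1e3
for n,p,z in [("hinge",(178,68),.078),("fork",(180,427),.081),("pivot",(426,250),.052),("post",(633,355),.115),("stop",(510,172),.048),("roll",(188,255),.052)]:
    q=at_z(c,*T(*p),z); print(n,q,"own",loc(q),"depth",at_d(c,*T(*p),1))
for n,p in [("pad",(161,184)),("tip",(137,355)),("near",(175,100))]:
    q=at_d(c,*T(*p),1); print(n,q,"own",loc(q))
for n,p,z in [("post",(455,240),.115),("stop",(531,274),.048),("hinge",(412,112),.078),("fork",(157,185),.081)]:
    q=at_z(s,*S(*p),z); print("side",n,q,"own",loc(q))
for n,p in [("padside",(327,80))]:
    q=at_d(s,*S(*p),1); print(n,q,"own",loc(q))
E
```

```text
base [0.5826 0.0822] yaw 0.04164731343284581 resid mm [[-0.5472 -0.0232]
 [-1.983   0.586 ]
 [ 1.4683  1.3883]
 [ 1.0618 -1.951 ]]
hinge [0.6646 0.1753 0.078 ] own [85.8422 89.6431] depth [0.6646 0.1753 0.0782]
fork [0.4905 0.1656 0.081 ] own [-88.5224  87.2494] depth [0.492  0.1688 0.0656]
pivot [0.5837 0.0556 0.052 ] own [  0.0317 -26.6095] depth [0.5833 0.0552 0.0549]
post [ 0.5268 -0.05    0.115 ] own [ -61.2211 -129.6782] depth [ 0.5266 -0.05    0.1164]
stop [0.6244 0.0163 0.048 ] own [ 38.9792 -67.5382] depth [0.6238 0.016  0.0509]
roll [0.5779 0.1716 0.052 ] own [-0.9928 89.5118] depth [0.5769 0.1704 0.0579]
pad [0.6002 0.1721 0.1187] own [21.3715 89.1476]
tip [0.5124 0.1664 0.1781] own [-66.649   87.1015]
near [0.6468 0.174  0.0878] own [67.9939 89.05  ]
side post [ 0.5242 -0.0513  0.115 ] own [ -63.8799 -130.9524]
side stop [0.6205 0.0162 0.048 ] own [ 35.1077 -67.5073]
side hinge [0.661  0.1784 0.078 ] own [82.3581 92.8759]
side fork [0.4896 0.166  0.081 ] own [-89.4714  87.6092]
padside [0.5964 0.1646 0.1154] own [17.2535 81.8325]
```

Everything fits the given geometry: hinge at own (85.5, 90), pivot at (0, −26), post 120.6 mm from the pivot, keeper angle about 0.62. I'll move over the keeper pad with the fingers shut.

Emit:
drive_tool(rows=[{"tx":-0.45,"ty":-0.27,"grip":0},{"tx":-0.9,"ty":-0.53,"grip":0},{"tx":-0.9,"ty":-0.53,"grip":0}], force=30)

```text
invalid input
```

Emit:
drive_tool(rows=[{"tx":-0.45,"ty":-0.27,"tz":0,"ax":0,"ay":0,"az":0,"grip":0},{"tx":-0.9,"ty":-0.53,"tz":0,"ax":0,"ay":0,"az":0,"grip":0},{"tx":-0.9,"ty":-0.53,"tz":0,"ax":0,"ay":0,"az":0,"grip":0}], force=30)

```text
time: 0.48
tool_pos: [0.3519, 0.5189, 0.2206]
ee_rot: [-3.14, 0.001, 2.69]
ft_force: [0.9, 1.0, 0.0]
finger_gap: 0.684
gripper_force: 0.0
```

Emit:
drive_tool(rows=[{"tx":-0.45,"ty":-0.27,"tz":0,"ax":0,"ay":0,"az":0,"grip":0},{"tx":-0.9,"ty":-0.53,"tz":0,"ax":0,"ay":0,"az":0,"grip":0},{"tx":-0.9,"ty":-0.53,"tz":0,"ax":0,"ay":0,"az":0,"grip":0}])

```text
time: 0.85
tool_pos: [0.4097, 0.4333, 0.2208]
ee_rot: [-3.141, 0.0, 2.69]
ft_force: [0.6, 0.3, -0.7]
finger_gap: 0.344
gripper_force: 0.0
```

Emit:
drive_tool(rows=[{"tx":-0.45,"ty":-0.27,"tz":0,"ax":0,"ay":0,"az":0,"grip":0},{"tx":-0.9,"ty":-0.53,"tz":0,"ax":0,"ay":0,"az":0,"grip":0},{"tx":-0.9,"ty":-0.53,"tz":0,"ax":0,"ay":0,"az":0,"grip":0}])

```text
time: 1.23
tool_pos: [0.4677, 0.3474, 0.2209]
ee_rot: [-3.141, -0.0, 2.691]
ft_force: [0.1, 0.4, 0.9]
finger_gap: 0.015
gripper_force: 0.0
```

Emit:
drive_tool(rows=[{"tx":-0.45,"ty":-0.27,"tz":0,"ax":0,"ay":0,"az":-0.3,"grip":0},{"tx":-0.9,"ty":-0.53,"tz":0,"ax":0,"ay":0,"az":-0.6,"grip":0},{"tx":-0.9,"ty":-0.53,"tz":0,"ax":0,"ay":0,"az":-0.93,"grip":0},{"tx":-0.9,"ty":-0.53,"tz":0,"ax":0,"ay":0,"az":-0.93,"grip":0},{"tx":-0.9,"ty":-0.53,"tz":0,"ax":0,"ay":0,"az":-0.93,"grip":0}])

```text
time: 1.85
tool_pos: [0.5243, 0.2631, 0.221]
ee_rot: [3.141, -0.0, -3.103]
ft_force: [-0.4, 0.1, 1.0]
finger_gap: 0.003
gripper_force: 0.0
```

Emit:
drive_tool(rows=[{"tx":-0.29,"ty":-0.47,"tz":0,"ax":0,"ay":0,"az":0,"grip":0},{"tx":-0.58,"ty":-0.94,"tz":0,"ax":0,"ay":0,"az":0,"grip":0},{"tx":-0.58,"ty":-0.94,"tz":0.25,"ax":0,"ay":0,"az":0,"grip":0},{"tx":-0.58,"ty":-0.94,"tz":0.5,"ax":0,"ay":0,"az":0,"grip":0},{"tx":-0.58,"ty":-0.94,"tz":0.58,"ax":0,"ay":0,"az":0,"grip":0},{"tx":-0.58,"ty":-0.94,"tz":0.58,"ax":0,"ay":0,"az":0,"grip":0}])

```text
time: 2.6
tool_pos: [0.586, 0.1706, 0.1627]
ee_rot: [-3.141, -0.001, -3.102]
ft_force: [-0.3, 0.1, 0.4]
finger_gap: 0.006
gripper_force: 0.0
```

Emit:
drive_tool(rows=[{"tx":0,"ty":0,"tz":0.09,"ax":0,"ay":0,"az":0,"grip":0},{"tx":0,"ty":0,"tz":0.17,"ax":0,"ay":0,"az":0,"grip":0},{"tx":0,"ty":0,"tz":0.26,"ax":0,"ay":0,"az":0,"grip":0},{"tx":0,"ty":0,"tz":0.34,"ax":0,"ay":0,"az":0,"grip":0},{"tx":0,"ty":0,"tz":0.43,"ax":0,"ay":0,"az":0,"grip":0},{"tx":0,"ty":0,"tz":0.51,"ax":0,"ay":0,"az":0,"grip":0},{"tx":0,"ty":0,"tz":0.6,"ax":0,"ay":0,"az":0,"grip":0},{"tx":0,"ty":0,"tz":0.66,"ax":0,"ay":0,"az":0,"grip":0}])

```text
time: 3.6
tool_pos: [0.5865, 0.1698, 0.0965]
ee_rot: [-3.142, -0.0, -3.102]
ft_force: [0.3, -0.2, 2.1]
finger_gap: 0.005
gripper_force: 0.6
```

Emit:
drive_tool(rows=[{"tx":0,"ty":0,"tz":0.03,"ax":0,"ay":0,"az":0,"grip":0},{"tx":0,"ty":0,"tz":0.06,"ax":0,"ay":0,"az":0,"grip":0},{"tx":0,"ty":0,"tz":0.08,"ax":0,"ay":0,"az":0,"grip":0},{"tx":0,"ty":0,"tz":0.08,"ax":0,"ay":0,"az":0,"grip":0}])

```text
time: 4.1
tool_pos: [0.5866, 0.1698, 0.089]
ee_rot: [-3.142, 0.0, -3.102]
ft_force: [0.1, -0.9, 0.3]
finger_gap: 0.002
gripper_force: 0.2
```

Emit:
drive_tool(rows=[{"tx":0,"ty":0,"tz":0.02,"ax":0,"ay":0,"az":0,"grip":0},{"tx":0,"ty":0,"tz":0.02,"ax":0,"ay":0,"az":0,"grip":0}])

```text
time: 4.35
tool_pos: [0.5866, 0.1698, 0.087]
ee_rot: [3.142, 0.0, -3.102]
ft_force: [-0.3, -0.0, 0.7]
finger_gap: 0.008
gripper_force: 0.3
```

```bash
python3 - <<'E'
from cell import env
import cv2, pickle
c=env.capture("side"); pickle.dump(c,open("side1.pkl","wb"))
cv2.imwrite("pics/side1c.png",cv2.resize(c["image"][165:265,240:385],None,fx=5.5,fy=5.5,interpolation=cv2.INTER_CUBIC))
E
```

```text
(no output)
```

View pics/side1c.png

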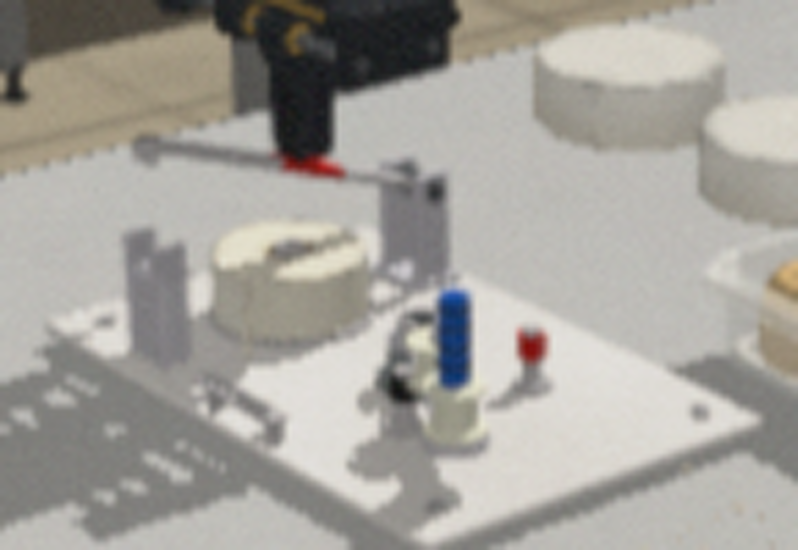

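The bar still sits raised, with its tip at (147,148) and the fork at (157,240). The fingers rest on the sleeve at (308,158). I'll compare this with projected bar angles.

```bash
python3 - <<'E'
import pickle,numpy as np
from h import *
np.set_printoptions(precision=4,suppress=True)
m=np.array([.5826,.0822]);th=.0416
s=pickle.load(open("side1.pkl","rb")); t=pickle.load(open("top0.pkl","rb"))
S=lambda u,v:((u+.5)/5.5-.5+240,(v+.5)/5.5-.5+165)
R=np.array([[np.cos(th),-np.sin(th)],[np.sin(th),np.cos(th)]])
n=np.array([*R[:,1],0]); P0=np.array([*(m+R@[0,.09]),0])
for nm,p in [("tip",(147,148)),("hinge",(433,190)),("sleeve top",(308,160)),("fingertip",(303,155)),("fork",(157,240))]:
    o,d=ray(s,*S(*p)); q=o+d*((P0-o)@n)/(d@n); l=R.T@(q[:2]-m)
    print(nm,"on keeper plane own x,z",l[0],q[2],"depth pt",at_d(s,*S(*p),1))
E
```

```text
tip on keeper plane own x,z -0.09106469975774271 0.13175924689180774 depth pt [0.4857 0.1645 0.1334]
hinge on keeper plane own x,z 0.09459880777538592 0.06216525155943187 depth pt [0.6563 0.1519 0.0737]
sleeve top on keeper plane own x,z 0.010130226300873575 0.10053530137523425 depth pt [0.5808 0.1599 0.1063]
fingertip on keeper plane own x,z 0.0069549907005261495 0.1041654551597726 depth pt [0.5759 0.157  0.1111]
fork on keeper plane own x,z -0.08794237683928038 0.07983195491774842 depth pt [0.5893 0.3389 0.0001]
```

```bash
python3 - <<'E'
import pickle,numpy as np,cv2
from cell import env
from scipy.spatial.transform import Rotation as Ro
np.set_printoptions(precision=4,suppress=True)
s=env.state(); w=env.capture("wrist"); print({k:np.round(s[k],4).tolist() for k in("time","joint_pos","tool_pos","ee_rot","ft_force","joint_torque")})
cv2.imwrite("pics/wrist1.png",w["image"]); pickle.dump((s,w),open("wrist1.pkl","wb")); print(w["T_tool_cam"])
T=np.eye(4);T[:3,:3]=Ro.from_euler("xyz",s["ee_rot"]).as_matrix();T[:3,3]=s["tool_pos"];T=T@w["T_tool_cam"]
v,u=np.mgrid[0:480:60,0:640:80]; d=w["depth"][::60,::80]
P=np.einsum("ij,jvu->ivu",np.linalg.inv(w["mtx"]),np.stack([u,v,np.ones_like(u)]))*d
Z=np.einsum("j,jvu->vu",T[2,:3],P)+T[2,3]; print(Z*(d>0))
E
```

```text
{'time': 4.4, 'joint_pos': [0.241, 0.259, 1.8715, 0.0, 1.011, -1.369], 'tool_pos': [0.5867, 0.1698, 0.0871], 'ee_rot': [3.1416, 0.0001, -3.1024], 'ft_force': [0.2594, 0.5585, 1.0456], 'joint_torque': [-0.0211, -45.3571, -31.1436, -0.0189, 0.1254, -0.0019]}
[[-0.0003 -0.9528 -0.3037  0.079 ]
 [ 1.     -0.0001 -0.0006  0.0005]
 [ 0.0006 -0.3037  0.9528 -0.1639]
 [ 0.      0.      0.      1.    ]]
[[-0.0007  0.0005  0.0002  0.0005 -0.0003  0.0001  0.0009  0.0006]
 [ 0.0147  0.0149  0.0138  0.0153  0.1338  0.0146  0.0007  0.001 ]
 [ 0.0148  0.0144  0.0152  0.0152  0.1288  0.0134  0.0005  0.0001]
 [ 0.0488  0.0127  0.0147  0.0133  0.122   0.0142  0.001   0.0008]
 [ 0.0145  0.0498  0.0205  0.0529  0.114   0.052  -0.0008  0.    ]
 [ 0.0136  0.0186  0.0144  0.0143  0.1096  0.0135  0.0003  0.0006]
 [ 0.0141  0.0135  0.1851  0.1858  0.1486  0.1852  0.1859  0.0003]
 [ 0.1869  0.1866  0.1934  0.1931  0.1858  0.1935  0.1929  0.1872]]
```

View pics/wrist1.png

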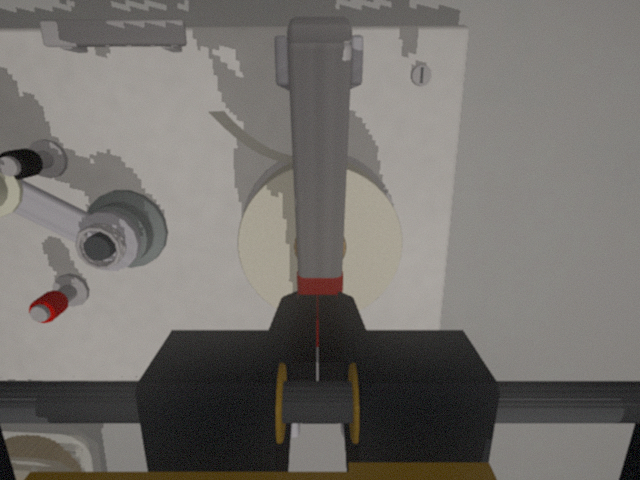

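```bash
python3 - <<'E'
import pickle,numpy as np
from scipy.spatial.transform import Rotation as Ro
np.set_printoptions(precision=4,suppress=True)
s,w=pickle.load(open("wrist1.pkl","rb"))
def tool(u,v): return (w["T_tool_cam"]@np.r_[np.linalg.solve(w["mtx"],[u,v,1])*w["depth"][v,u],1])[:3]
T=np.eye(4);T[:3,:3]=Ro.from_euler("xyz",s["ee_rot"]).as_matrix();T[:3,3]=s["tool_pos"]
for u,v in [(300,286),(320,286),(345,284),(290,300),(303,298),(308,310),(318,320),(318,340),(335,300),(350,310),(300,330),(300,350),(240,340),(280,335)]:
    p=tool(u,v); print((u,v),"tool",p*1e3,"world",(T@np.r_[p,1])[:3])
E
```

```text
(300, 286) tool [ 13.6435  -6.1361 -19.981 ] world [0.5733 0.1631 0.1071]
(320, 286) tool [ 12.9382   1.5739 -18.4291] world [0.5737 0.1709 0.1055]
(345, 284) tool [-10.0211  15.2138  34.6663] world [0.5961 0.1854 0.0524]
(290, 300) tool [ 10.7278  -9.656  -26.0958] world [0.5763 0.1597 0.1132]
(303, 298) tool [  9.6408  -4.9505 -22.1977] world [0.5772 0.1645 0.1093]
(308, 310) tool [  9.371   -2.8398 -31.4055] world [0.5774 0.1666 0.1185]
(318, 320) tool [  9.1394   0.7624 -38.2782] world [0.5775 0.1702 0.1254]
(318, 340) tool [  1.3504   0.7655 -38.4309] world [0.5853 0.1705 0.1255]
(335, 300) tool [  9.429    7.2465 -23.4755] world [0.5769 0.1767 0.1105]
(350, 310) tool [ 10.4218  12.1608 -33.4051] world [0.5758 0.1816 0.1205]
(300, 330) tool [  9.3614  -5.1713 -45.3119] world [0.5775 0.1643 0.1324]
(300, 350) tool [  9.2641  -4.7102 -56.7883] world [0.5776 0.1647 0.1439]
(240, 340) tool [ 34.7091 -14.9646 -92.3316] world [0.5525 0.1535 0.1794]
(280, 335) tool [ 33.5339  -7.32   -88.4961] world [0.5534 0.1612 0.1756]
```

The table reads z = 0, so the TCP pose is right. Both cameras show that the shut fingertips actually end about 17 mm behind the TCP, with the bar resting under them at about 0.34 rad. So fully home should come at TCP z ≈ 0.056. I'll keep pressing gently.

Emit:
drive_tool(rows=[{"tx":0,"ty":0,"tz":0.05,"ax":0,"ay":0,"az":0,"grip":0},{"tx":0,"ty":0,"tz":0.1,"ax":0,"ay":0,"az":0,"grip":0},{"tx":0,"ty":0,"tz":0.15,"ax":0,"ay":0,"az":0,"grip":0},{"tx":0,"ty":0,"tz":0.2,"ax":0,"ay":0,"az":0,"grip":0},{"tx":0,"ty":0,"tz":0.25,"ax":0,"ay":0,"az":0,"grip":0},{"tx":0,"ty":0,"tz":0.28,"ax":0,"ay":0,"az":0,"grip":0}])

```text
time: 5.2
tool_pos: [0.5863, 0.1697, 0.0585]
ee_rot: [-3.141, -0.001, -3.102]
ft_force: [-1.1, 0.6, 1.1]
finger_gap: 0.004
gripper_force: 0.6
```

Emit:
drive_tool(rows=[{"tx":0,"ty":0,"tz":0.02,"ax":0,"ay":0,"az":0,"grip":0},{"tx":0,"ty":0,"tz":0.02,"ax":0,"ay":0,"az":0,"grip":0}])

```text
time: 5.45
tool_pos: [0.5867, 0.1698, 0.0569]
ee_rot: [-3.142, 0.0, -3.102]
ft_force: [-0.7, 1.1, -0.5]
finger_gap: 0.004
gripper_force: 0.0
```

Emit:
drive_tool(rows=[{"tx":0,"ty":0,"tz":0.02,"ax":0,"ay":0,"az":0,"grip":0},{"tx":0,"ty":0,"tz":0.02,"ax":0,"ay":0,"az":0,"grip":0}])

```text
time: 5.7
tool_pos: [0.587, 0.1699, 0.0558]
ee_rot: [3.141, 0.001, -3.102]
ft_force: [-1.4, -0.3, 4.1]
finger_gap: 0.005
gripper_force: 2.0
```

Emit:
drive_tool(rows=[{"tx":0,"ty":0,"tz":0.03,"ax":0,"ay":0,"az":0,"grip":0},{"tx":0,"ty":0,"tz":0.03,"ax":0,"ay":0,"az":0,"grip":0}])

```text
time: 5.95
tool_pos: [0.5871, 0.1699, 0.0556]
ee_rot: [3.142, 0.001, -3.102]
ft_force: [-7.7, -2.5, 19.5]
finger_gap: 0.008
gripper_force: 9.8
```

Emit:
drive_tool(rows=[{"tx":0,"ty":0,"tz":0.03,"ax":0,"ay":0,"az":0,"grip":0},{"tx":0,"ty":0,"tz":0.03,"ax":0,"ay":0,"az":0,"grip":0}])

```text
time: 6.2
tool_pos: [0.5872, 0.1699, 0.0554]
ee_rot: [-3.142, 0.001, -3.102]
ft_force: [-14.9, -4.4, 35.1]
finger_gap: 0.006
gripper_force: 17.3
```

Hard stop at TCP z 0.0555 with 35 N, so the bar is home. Lift and open, then look at the keeper and at the real open-finger geometry.

Emit:
drive_tool(rows=[{"tx":0,"ty":0,"tz":-0.1,"ax":0,"ay":0,"az":0,"grip":0},{"tx":0,"ty":0,"tz":-0.4,"ax":0,"ay":0,"az":0,"grip":0},{"tx":0,"ty":0,"tz":-0.8,"ax":0,"ay":0,"az":0,"grip":0},{"tx":0,"ty":0,"tz":-1,"ax":0,"ay":0,"az":0,"grip":0.2}])

```text
time: 6.7
tool_pos: [0.5879, 0.1701, 0.1513]
ee_rot: [3.141, 0.003, -3.102]
ft_force: [0.1, 0.5, 0.7]
finger_gap: 0.095
gripper_force: 0.0
```

Emit:
drive_tool(rows=[{"tx":0,"ty":-0.4,"tz":-0.3,"ax":0,"ay":0,"az":0.3,"grip":0.6},{"tx":0,"ty":-0.8,"tz":-0.3,"ax":0,"ay":0,"az":0.6,"grip":0.6},{"tx":0,"ty":-1,"tz":-0.3,"ax":0,"ay":0,"az":0.9,"grip":0.6},{"tx":0,"ty":-1,"tz":-0.3,"ax":0,"ay":0,"az":1,"grip":0.6},{"tx":0,"ty":-1,"tz":-0.3,"ax":0,"ay":0,"az":1,"grip":0.6},{"tx":0,"ty":-1,"tz":-0.3,"ax":0,"ay":0,"az":1,"grip":0.6}])

```text
time: 7.45
tool_pos: [0.5903, 0.0701, 0.1785]
ee_rot: [-3.141, -0.001, 2.658]
ft_force: [-0.5, 0.1, 0.3]
finger_gap: 0.6
gripper_force: 0.0
```

```bash
python3 - <<'E'
import pickle,numpy as np,cv2
from cell import env
np.set_printoptions(precision=4,suppress=True)
s=env.state(); w=env.capture("wrist"); t=env.capture("top"); sd=env.capture("side")
pickle.dump((s,w,t,sd),open("v2.pkl","wb"))
print({k:np.round(s[k],4).tolist() for k in("time","joint_pos","tool_pos","ee_rot","finger_gap")})
a=cv2.resize(w["image"],(533,400)); b=cv2.resize(sd["image"][155:255,250:390],(560,400),interpolation=cv2.INTER_CUBIC)
cv2.imwrite("pics/v2.png",cv2.resize(np.hstack([a,b]),(800,293)))
E
```

```text
{'time': 7.45, 'joint_pos': [0.0762, 0.1438, 1.8277, 0.0, 1.171, -1.0113], 'tool_pos': [0.5903, 0.0701, 0.1785], 'ee_rot': [-3.1412, -0.0007, 2.6583], 'finger_gap': 0.5999}
```

View pics/v2.png

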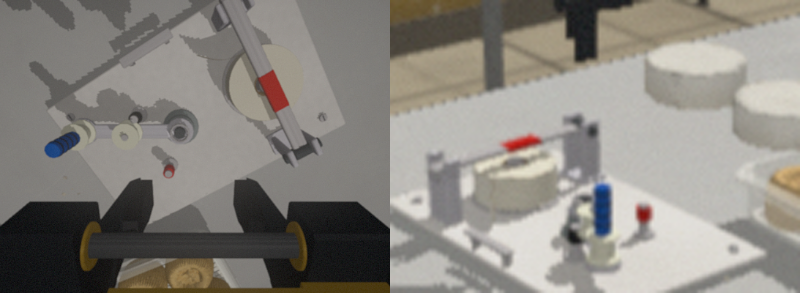

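The right half shows the keeper level in the fork. In the left half the open fingertips are at about (240,300) and (395,300) in wrist pixels, and the post top is at about (88,245).

```bash
python3 - <<'E'
import pickle,numpy as np
from scipy.spatial.transform import Rotation as Ro
np.set_printoptions(precision=4,suppress=True)
s,w,t,sd=pickle.load(open("v2.pkl","rb"))
T=np.eye(4);T[:3,:3]=Ro.from_euler("xyz",s["ee_rot"]).as_matrix();T[:3,3]=s["tool_pos"]
v,u=np.mgrid[0:480,0:640]; d=w["depth"].astype(float)
P=np.stack([u,v,np.ones_like(u)],-1)@np.linalg.inv(w["mtx"]).T*d[...,None]
P=P@w["T_tool_cam"][:3,:3].T+w["T_tool_cam"][:3,3]; W=P@T[:3,:3].T+T[:3,3]
f=(d>0)&(W[...,2]>.14)&(abs(P[...,1])<.06)&(P[...,2]>-.06)
print("finger pts tool min/max mm",P[f].min(0)*1e3,P[f].max(0)*1e3, f.sum())
m=np.array([.5826,.0822]);th=.0416
R=np.array([[np.cos(th),-np.sin(th)],[np.sin(th),np.cos(th)]])
L=(W[...,:2]-m)@R
for x in (60,40,7,-20,-40,-60,-80):
    k=(d>0)&(abs(L[...,0]-x/1e3)<.004)&(abs(L[...,1]-.09)<.012)&(W[...,2]>.06)
    print("bar x",x,k.sum(),np.median(W[k][:,2]) if k.any() else None,np.median(L[k][:,1]) if k.any() else None)
b=w["image"].astype(int); k=(b[...,0]>b[...,2]+60)&(d>0)&(W[...,2]>.112)&(W[...,2]<.12); print("post top",k.sum(),W[k].mean(0),W[k].min(0),W[k].max(0))
E
```

```text
finger pts tool min/max mm [ -9.1603 -43.0224 -59.9975] [ 12.0489  43.5353 -16.8236] 7710
bar x 60 285 0.07300250092290568 0.08790367339743775
bar x 40 298 0.07305749468564432 0.0882330819700887
bar x 7 353 0.07356053186792161 0.088114435265999
bar x -20 365 0.07311040947675222 0.08799104521370715
bar x -40 379 0.07309121256288997 0.08799875429793054
bar x -60 407 0.07308252773272927 0.08802583648167589
bar x -80 560 0.07309212541940642 0.08931728697409788
post top 490 [ 0.5258 -0.0493  0.1151] [ 0.5185 -0.0574  0.1121] [ 0.533  -0.0421  0.1169]
```

Keeper top is 73 mm all along the bar, so it is home. The open fingertips also sit 17 mm behind the TCP. Moving above the post and turning to the tangential grip (yaw ≈ 1.08).

Emit:
drive_tool(rows=[{"tx":0,"ty":-0.4,"tz":0,"ax":0,"ay":0,"az":0.3,"grip":0.6},{"tx":0,"ty":-0.8,"tz":0,"ax":0,"ay":0,"az":0.6,"grip":0.6},{"tx":0,"ty":-1,"tz":0,"ax":0,"ay":0,"az":0.9,"grip":0.6},{"tx":0,"ty":-1,"tz":0,"ax":0,"ay":0,"az":1,"grip":0.6}])

```text
time: 8.1
tool_pos: [0.5433, -0.0197, 0.1791]
ee_rot: [-3.141, 0.0, 2.13]
ft_force: [0.3, -0.3, 0.2]
finger_gap: 0.594
gripper_force: 0.0
```

Emit:
drive_tool(rows=[{"tx":-0.08,"ty":-0.16,"tz":0,"ax":0,"ay":0,"az":0.3,"grip":0.6},{"tx":-0.16,"ty":-0.32,"tz":0,"ax":0,"ay":0,"az":0.6,"grip":0.6},{"tx":-0.16,"ty":-0.32,"tz":0,"ax":0,"ay":0,"az":0.9,"grip":0.6},{"tx":-0.16,"ty":-0.32,"tz":0,"ax":0,"ay":0,"az":1,"grip":0.6}])

```text
time: 8.6
tool_pos: [0.5254, -0.0492, 0.1792]
ee_rot: [3.141, 0.0, 1.608]
ft_force: [-0.4, 0.2, -0.1]
finger_gap: 0.6
gripper_force: 0.0
```

Emit:
drive_tool(rows=[{"tx":0,"ty":0,"tz":0,"ax":0,"ay":0,"az":0.3,"grip":0.6},{"tx":0,"ty":0,"tz":0,"ax":0,"ay":0,"az":0.6,"grip":0.6},{"tx":0,"ty":0,"tz":0,"ax":0,"ay":0,"az":0.9,"grip":0.6},{"tx":0,"ty":0,"tz":0,"ax":0,"ay":0,"az":1,"grip":0.6},{"tx":0,"ty":0,"tz":0,"ax":0,"ay":0,"az":1,"grip":0.6},{"tx":0,"ty":0,"tz":0,"ax":0,"ay":0,"az":1,"grip":0.6}])

```text
time: 9.35
tool_pos: [0.5255, -0.0491, 0.1791]
ee_rot: [3.142, -0.0, 1.088]
ft_force: [0.5, 0.9, -0.9]
finger_gap: 0.599
gripper_force: 0.0
```

Emit:
drive_tool(rows=[{"tx":0,"ty":0,"tz":0.25,"ax":0,"ay":0,"az":0,"grip":0.6},{"tx":0,"ty":0,"tz":0.5,"ax":0,"ay":0,"az":0,"grip":0.6},{"tx":0,"ty":0,"tz":0.75,"ax":0,"ay":0,"az":0,"grip":0.6},{"tx":0,"ty":0,"tz":1,"ax":0,"ay":0,"az":0,"grip":0.6}])

```text
time: 9.85
tool_pos: [0.5255, -0.0492, 0.0784]
ee_rot: [3.141, -0.0, 1.087]
ft_force: [0.2, 0.4, -0.3]
finger_gap: 0.598
gripper_force: 0.0
```

Emit:
drive_tool(rows=[{"tx":0,"ty":0,"tz":0.1,"ax":0,"ay":0,"az":0,"grip":0.6},{"tx":0,"ty":0,"tz":0.19,"ax":0,"ay":0,"az":0,"grip":0.6},{"tx":0,"ty":0,"tz":0.19,"ax":0,"ay":0,"az":0,"grip":0},{"tx":0,"ty":0,"tz":0.19,"ax":0,"ay":0,"az":0,"grip":0},{"tx":0,"ty":0,"tz":0.19,"ax":0,"ay":0,"az":0,"grip":0},{"tx":0,"ty":0,"tz":0.19,"ax":0,"ay":0,"az":0,"grip":0},{"tx":0,"ty":0,"tz":0.19,"ax":0,"ay":0,"az":0,"grip":0},{"tx":0,"ty":0,"tz":0.19,"ax":0,"ay":0,"az":0,"grip":0}], force=40)

```text
time: 10.85
tool_pos: [0.5265, -0.0496, 0.0608]
ee_rot: [3.139, -0.0, 1.086]
ft_force: [2.6, -1.4, 0.3]
finger_gap: 0.167
gripper_force: 40.0
```

Gripped (14.7 mm opening on the 16 mm post, 40 N). First half of the swing, along the arc and turning with it.

Emit:
drive_tool(rows=[{"tx":0.001,"ty":0.075,"tz":0,"ax":0,"ay":0,"az":-0.12,"grip":0},{"tx":0.006,"ty":0.15,"tz":0,"ax":0,"ay":0,"az":-0.24,"grip":0},{"tx":0.017,"ty":0.224,"tz":0,"ax":0,"ay":0,"az":-0.36,"grip":0},{"tx":0.032,"ty":0.298,"tz":0,"ax":0,"ay":0,"az":-0.48,"grip":0},{"tx":0.051,"ty":0.37,"tz":0,"ax":0,"ay":0,"az":-0.6,"grip":0},{"tx":0.075,"ty":0.441,"tz":0,"ax":0,"ay":0,"az":-0.72,"grip":0},{"tx":0.104,"ty":0.51,"tz":0,"ax":0,"ay":0,"az":-0.84,"grip":0},{"tx":0.137,"ty":0.578,"tz":0,"ax":0,"ay":0,"az":-0.955,"grip":0}])

```text
time: 11.85
tool_pos: [0.5818, -0.0631, 0.0606]
ee_rot: [-3.139, -0.002, 1.588]
ft_force: [-3.9, 3.7, 6.4]
finger_gap: 0.171
gripper_force: 40.0
```

Emit:
drive_tool(rows=[{"tx":0.001,"ty":0.075,"tz":0,"ax":0,"ay":0,"az":-0.12,"grip":0},{"tx":0.006,"ty":0.15,"tz":0,"ax":0,"ay":0,"az":-0.24,"grip":0},{"tx":0.017,"ty":0.224,"tz":0,"ax":0,"ay":0,"az":-0.36,"grip":0},{"tx":0.032,"ty":0.298,"tz":0,"ax":0,"ay":0,"az":-0.48,"grip":0},{"tx":0.051,"ty":0.37,"tz":0,"ax":0,"ay":0,"az":-0.6,"grip":0},{"tx":0.075,"ty":0.441,"tz":0,"ax":0,"ay":0,"az":-0.72,"grip":0},{"tx":0.104,"ty":0.51,"tz":0,"ax":0,"ay":0,"az":-0.84,"grip":0},{"tx":0.12,"ty":0.545,"tz":0,"ax":0,"ay":0,"az":-0.9,"grip":0}])

```text
time: 12.85
tool_pos: [0.6351, -0.0503, 0.0606]
ee_rot: [-3.138, -0.004, 2.059]
ft_force: [-6.9, 1.2, 9.4]
finger_gap: 0.169
gripper_force: 40.0
```

Emit:
drive_tool(rows=[{"tx":0,"ty":0.03,"tz":0,"ax":0,"ay":0,"az":-0.05,"grip":0},{"tx":0.002,"ty":0.05,"tz":0,"ax":0,"ay":0,"az":-0.08,"grip":0},{"tx":0.002,"ty":0.05,"tz":0,"ax":0,"ay":0,"az":-0.08,"grip":0}])

```text
time: 13.22
tool_pos: [0.6393, -0.048, 0.0606]
ee_rot: [-3.138, -0.004, 2.099]
ft_force: [-7.0, 1.2, 8.1]
finger_gap: 0.169
gripper_force: 40.0
```

Emit:
drive_tool(rows=[{"tx":0,"ty":0.02,"tz":0,"ax":0,"ay":0,"az":-0.02,"grip":0},{"tx":0,"ty":0.02,"tz":0,"ax":0,"ay":0,"az":-0.02,"grip":0}])

```text
time: 13.48
tool_pos: [0.6405, -0.0473, 0.0606]
ee_rot: [-3.137, -0.004, 2.11]
ft_force: [-8.5, -0.8, 9.0]
finger_gap: 0.164
gripper_force: 40.0
```

Emit:
drive_tool(rows=[{"tx":0,"ty":0.02,"tz":0,"ax":0,"ay":0,"az":0,"grip":0},{"tx":0,"ty":0.02,"tz":0,"ax":0,"ay":0,"az":0,"grip":0}])

```text
time: 13.72
tool_pos: [0.6407, -0.0472, 0.0605]
ee_rot: [-3.133, -0.004, 2.11]
ft_force: [-11.9, -3.8, 12.6]
finger_gap: 0.167
gripper_force: 40.0
```

Emit:
drive_tool(rows=[{"tx":0,"ty":0.02,"tz":0,"ax":0,"ay":0,"az":0,"grip":0},{"tx":0,"ty":0.02,"tz":0,"ax":0,"ay":0,"az":0,"grip":0}])

```text
time: 13.98
tool_pos: [0.6409, -0.047, 0.0605]
ee_rot: [-3.13, -0.005, 2.11]
ft_force: [-15.3, -5.0, 15.8]
finger_gap: 0.171
gripper_force: 40.1
```

The arm has stopped moving while the force climbs to 16 N, so it is against the stop. One check before handing in.

```bash
python3 - <<'E'
import pickle,numpy as np,cv2
from cell import env
from h import *
from scipy.spatial.transform import Rotation as Ro
np.set_printoptions(precision=4,suppress=True)
s=env.state(); w=env.capture("wrist"); sd=env.capture("side")
a=cv2.resize(w["image"],(533,400)); b=cv2.resize(sd["image"][155:255,250:390],(560,400),interpolation=cv2.INTER_CUBIC)
cv2.imwrite("pics/v3.png",cv2.resize(np.hstack([a,b]),(800,293)))
T=np.eye(4);T[:3,:3]=Ro.from_euler("xyz",s["ee_rot"]).as_matrix();T[:3,3]=s["tool_pos"]
v,u=np.mgrid[0:480,0:640]; m=np.array([.5826,.0822]);th=.0416
R=np.array([[np.cos(th),-np.sin(th)],[np.sin(th),np.cos(th)]])
for n,c,M in [("wrist",w,T@w["T_tool_cam"]),("side",sd,sd["cam_to_world"])]:
    d=c["depth"].astype(float); P=np.stack([u,v,np.ones_like(u)],-1)@np.linalg.inv(c["mtx"]).T*d[...,None]
    W=P@M[:3,:3].T+M[:3,3]; L=(W[...,:2]-m)@R
    for x in (40,7,-40,-60):
        k=(d>0)&(abs(L[...,0]-x/1e3)<.005)&(abs(L[...,1]-.09)<.008)&(W[...,2]>.06)&(W[...,2]<.2); print(n,x,k.sum(),np.median(W[k][:,2]) if k.any() else None)
print(s["time"],s["ft_force"],s["finger_gap"])
E
```

```text
wrist 40 0 None
wrist 7 0 None
wrist -40 0 None
wrist -60 0 None
side 40 8 0.07010015216894466
side 7 7 0.07325788972467617
side -40 9 0.07239381607190665
side -60 6 0.07307329155334186
13.975 [-15.3447  -5.0302  15.809 ] 0.17089834510822022
```

View pics/v3.png

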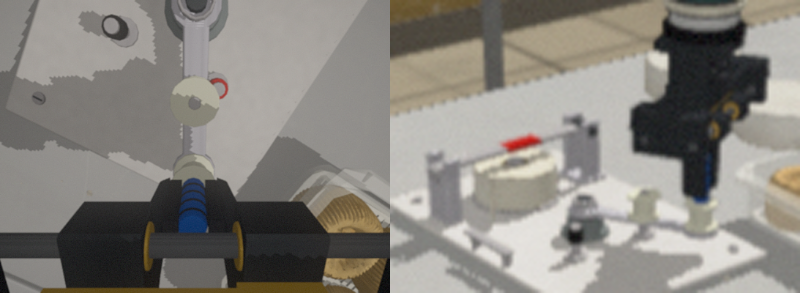

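The bar lies against the red stop sleeve at (218,88), the fingers hold the blue post, and the keeper is still level at 73 mm. Handing in.

```bash
python3 -c "
from cell import env
print(env.job_done())"
```

```text
the job is handed in; nothing more can be done
None
```

The job is handed in: the keeper lies fully home in its catch (bar top at 73 mm), and the fingers are still holding the tension arm against the red stop. The other things were not touched, and it took about 14 s of the 48 s allowed.

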